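# Load a board carrier under the reader gantry

### The job

Pick up the circuit-board carrier by its upright handle, set it on the loading end of the reader station and slide it, front first, through the low gantry until it presses in the spring contact pad behind and the two side catches click in and keep it there. Push gently, feeling for the end: press the pad with no more than about 13 newtons, let go when the carrier is fully caught, and leave the other things on the bench where they are.

Things in the scene. Friction and masses are not known exactly. Their poses are not given: they have to be found in the camera images.
- reader_station: Reader station, fixed: dark base plate 305 x 118 mm (100 mm wide in front), top 6 mm high = floor of a straight track. Origin on the worktop under the gantry's middle, on the track's centre line; x along the track in the pushing direction, z up. Plate from x = -190 to +115 mm, open and flat at x < -73 mm. Gantry over x = -18 to +18 mm: 23.5 mm clear above the track floor, top 66 mm above the worktop.
- track_mouth (a point): On the track floor, centre line, 45 mm before the station's origin (axes as the station's), where the straight sides begin: 59.5 mm between them, 16 mm high, up to the gantry's far face. Two flared guides (same height) lead in from 28 mm further out, 80 mm apart there.
- gantry_exit (a point): On the track floor at the gantry's far face (station x = +18 mm; axes as the station's). Behind it a stop carriage is clamped anywhere in 30 mm of travel, not measured: brass spring pad, free face 30 to 60 mm past this point, 2.2 N to start + 2.2 N/mm, 10 mm travel; a ball catch each side, 20 mm before the pad, riding on the carrier's sides (resisting with 3 to 8 N).
- carrier: Board carrier, loose, 0.2 kg: grey tray 168 x 56 x 20 mm with a board fixed in it. Origin under the board's middle, on the underside; x to its tapered front (at +58 mm; tail end -110 mm), z up. Catches enter its side notches when the pad is pressed in 2 to 3 mm; so fully caught, the pad keeps pressing with about 7 N. Caught, it stays; not caught, the pad pushes it back. Caught, its origin is at station x = -8 to +24 mm.
- carrier_handle (a point): Grasp point on the carrier's handle, an upright steel bar 12 mm thick (along the carrier's x), 30 mm wide (along y), top 60 mm above the underside. Point: middle of the bar, 45 mm above the underside, 95 mm behind the carrier's origin; axes as the carrier's. In front of the handle 55 mm of flat tail, 5 mm thick, then the 20 mm high tray. At the end the handle stands 45 to 80 mm before the gantry.
Mind the look-alikes: they are no part of the job. There is more than one size of the carrier; the job needs the larger.

How it is judged:
By the outcome, as a careful person would: the job done as asked, in the order asked, and still so for the second after the job is handed in, with the robot touching nothing.
It also fails if it takes over 72 s, if anything falls off the work surface, if the arm or the gripper's body presses on something with over 40 N, if the wrist force passes 120 N, or if a joint passes its speed limit or range.

### The arm

A 6-joint arm with a two-finger parallel gripper is mounted at the origin on a cart in front of the work surface, level with it; the furniture and walls round the work are solid. World frame = base frame: x ahead of the robot, y to its left, z up, the work surface at z = 0. Lengths are in m, angles in rad, forces in N, time in s.
With the tool pointing down it reaches from about 0.4 to 0.825 m from the base axis. Payload 7 kg.
Tool frame: the origin (TCP) lies between the finger pads; the fingertips stand arm.nose_length ahead of it and the grasp point (between the pads) is the TCP (arm.nose_length is the distance from the TCP to the fingertips, in m); x points along the fingers, z is the direction in which the jaws open and shut, and the axes are right-handed (so a half turn about x gives the same grasp; the last joint's range is limited). The gripper opens to 88 mm and grips with 3 to 60 N. Pads are 19 mm wide; open, the fingers measure 130 mm over their backs; the gripper's body (78 mm by 193 mm) begins 47 mm behind the grasp point.
Start: joints at [-0.999, 0.359, 0.012, 0, -1.224, -0.288], TCP at [0.189, -0.648, 0.246] pointing down, gripper open.
Joint ranges: [-3.07, 3.07], [-1.43, 2.12], [-1.02, 1.25], [-3.03, 1.67], [-3.05, -0], [-3.03, 3.03]. Speed limits (rad/s): [2.39, 2.39, 3.01, 3.14, 3.14, 3.14].

### API

Orientations are given as [roll, pitch, yaw] about the fixed x, y, z axes, in that order (R = Rz(yaw) Ry(pitch) Rx(roll)).
In Python, from station import arm, viewer, spotter gives the robot as it stands.
- The arm moves only by the shell command python3 -m handwheel 'ROWS' [FORCE]. ROWS is a JSON object of lists of equal length, an entry for each row: "gripper": the gripper command: -1 is shut, 1 is fully open, values between are in proportion; "travel": the shift along the world's x, y, z each as a share of 500 mm, from -1 to 1, a list of three; "spin": the turn about the world's z as a share of 45 degrees, from -1 to 1. A call has 1 to 20 rows; each row is the pose to reach, as a shift and turn from the pose commanded when the call began; what a row does not reach only later rows make up. A row lasts 1/10 s, in which the tool goes at most 50 mm and 8.59 degrees, less where a joint would pass 70% of its speed; a pose out of reach is approached as far as the arm can. A call with a number of a shift or a turn outside -1 to 1 is refused whole. A call with a gripper value outside its range is refused whole. The fingers move at their own pace and stop on an object; FORCE is the grip in N (left out, the last holds). Time passes only in rows, so rows that repeat a pose let the fingers close. It gives the time, the measured TCP pose, the force and the opening at its end, in the units of the state.
- arm.get_state(): the state, without advancing time (a new reading comes with each control period).
- viewer.grab_frame(name): name is "scene" or "side" or "wrist"; returns a dict with "pixels" (420x560x3 uint8, blue, green, red), "fx", "fy", "cx", "cy" (pixels), "eye" and "attitude" of the camera in the world. Camera axes: x right, y down, z forward; pixel columns grow to the right and rows downward; lengths in m; the calibration is good to about 2 mm. A picture is of the moment at which its call begins. There is no depth.
- arm.job_done(): hands the job in, once; it reports no verdict.
Trained networks look in the newest picture that a camera, given by its name, has taken for a name from the list of things; names that differ only in an ending like _2 or _b are one class to them, and where a whole thing is asked for, a point or a joint stands for the part that bears it (a point fixed in the world has none). Each returns a list of dicts, best first, with "conf" (0 to 1); they miss things now and then, are a little off and sometimes report something else, mostly with a low value. They report only what shows in the picture. A call takes as long as a camera call. They do not tell look-alikes from the thing itself.
- spotter.spot_in(camera, label): "rect" ([left, top, right, bottom] in pixels, round what is visible of it).
- spotter.tip_of(camera, label): "at" ([column, row] in pixels: a listed point, or the origin of a listed thing).
The state is a dict: "t": time; "q": joint angles; "qd": joint speeds; "joint_efforts": joint torques, N m; "eef_pos": TCP position; "ee_rot": TCP orientation; "force": force on the tool from outside, world axes, zero at the start; "moment": the same for the moment, N m; "width": finger opening in m.
Only numpy, scipy, OpenCV 4.12 (cv2) and the standard library are available. Lean on these libraries where they do the work, as an engineer would, in place of code of your own. Each camera call takes 0.05 s, during which the arm holds its last target.

## Working session

There is one attempt and no reset: what is moved stays moved. The work goes in short steps, Python scripts to look and compute and a shell command to move; the robot and the scene stay as the last step left them, time stands still between calls to the robot, and variables do not carry over. Pictures are saved under pics/ and viewed, and the job is handed in when it is done.

```bash
ls; mkdir -p pics
cat > h.py <<'E'
import numpy as np, cv2
from station import arm, viewer, spotter
from scipy.spatial.transform import Rotation as R
def rot(f):
    a=np.array(f["attitude"],float)
    if a.shape==(3,3): return a
    if a.size==4: return R.from_quat(a).as_matrix()
    return R.from_euler('xyz',a).as_matrix()
def ray(f,p):
    d=rot(f)@np.array([(p[0]-f["cx"])/f["fx"],(p[1]-f["cy"])/f["fy"],1.])
    return np.array(f["eye"]),d
def onz(f,p,z):
    e,d=ray(f,p); return e+d*(z-e[2])/d[2]
def proj(f,X):
    c=rot(f).T@(np.array(X)-np.array(f["eye"])); return np.array([f["fx"]*c[0]/c[2]+f["cx"],f["fy"]*c[1]/c[2]+f["cy"]])
E
python3 - <<'E'
from h import *
print(arm.get_state(), arm.nose_length)
for c in ["scene","side","wrist"]:
    f=viewer.grab_frame(c); cv2.imwrite(f"pics/{c}0.png",f["pixels"])
    print(c,f["eye"],f["attitude"],f["fx"],f["cx"],f["cy"])
    for l in ["reader_station","carrier"]:
        print(l,[(np.round(r["rect"]).tolist(),round(r["conf"],2)) for r in spotter.spot_in(c,l)])
    for l in ["reader_station","track_mouth","gantry_exit","carrier","carrier_handle"]:
        print(l,[(np.round(r["at"],1).tolist(),round(r["conf"],2)) for r in spotter.tip_of(c,l)])
E
```

```text
pics
{'t': 0.0, 'q': array([-9.98921430e-01,  3.59362319e-01,  1.10875692e-02, -3.54410188e-04,
       -1.22414412e+00, -2.88146016e-01]), 'qd': array([-0.00171354, -0.00074883,  0.00032038, -0.0002052 ,  0.00071488,
       -0.00199816]), 'joint_efforts': array([-1.33384838e-04, -5.82720816e+01,  2.93060714e+01,  6.99717432e+00,
        6.96364456e-03, -1.15057460e-04]), 'eef_pos': array([ 0.18883493, -0.64756667,  0.2446503 ]), 'ee_rot': array([0.0856476 , 1.56913992, 1.94005213]), 'force': array([ 0.06184283, -0.24193681,  0.4140229 ]), 'moment': array([ 0.01165296,  0.05577968, -0.01858502]), 'width': 0.08768559237948535} 0.019
scene [-0.0517396  -0.62182973  0.43936857] [-2.05534933 -0.01196373 -0.92794751] 484.00067037374987 277.15661187489223 207.16002665659263
reader_station [([162.0, 152.0, 305.0, 236.0], 0.88)]
carrier [([247.0, 220.0, 324.0, 254.0], 0.89), ([301.0, 239.0, 379.0, 318.0], 0.83)]
reader_station []
track_mouth [([233.5, 195.8], 0.77)]
gantry_exit [([258.3, 181.8], 0.64)]
carrier [([350.1, 265.5], 0.85), ([295.3, 243.1], 0.77)]
carrier_handle [([256.5, 229.8], 0
[... 194 characters left out ...]
 334.0, 300.0], 0.62)]
carrier [([280.0, 177.0, 349.0, 210.0], 0.88), ([274.0, 211.0, 331.0, 243.0], 0.85)]
reader_station [([223.7, 278.8], 0.61), ([348.1, 180.3], 0.29)]
track_mouth [([247.7, 274.7], 0.89)]
gantry_exit [([213.6, 274.1], 0.91)]
carrier [([294.7, 228.3], 0.78), ([304.0, 202.3], 0.61)]
carrier_handle [([313.2, 224.2], 0.88), ([304.8, 199.6], 0.7), ([347.6, 179.0], 0.67)]
wrist [ 0.1155485  -0.66880561  0.38422759] [2.85639587e+00 8.55144414e-04 1.85470890e+00] 300.7333783452863 280.50904721105877 208.46107817072735
reader_station []
carrier [([390.0, 404.0, 408.0, 418.0], 0.44)]
reader_station []
track_mouth []
gantry_exit []
carrier [([399.6, 418.2], 0.46)]
carrier_handle []
```

View pics/scene0.png

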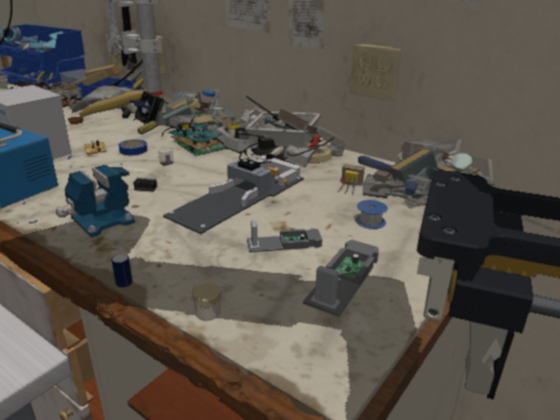

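View pics/side0.png

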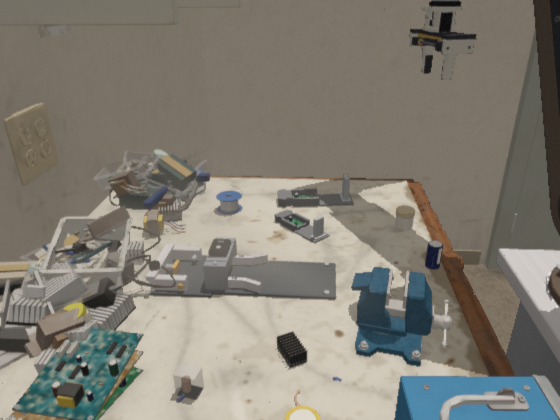

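View pics/wrist0.png

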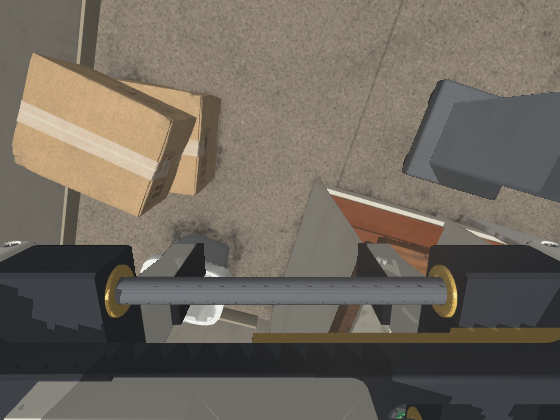

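Run:
```python
import cv2
a=cv2.imread("pics/scene0.png")[130:340,140:420]; cv2.imwrite("pics/scene0c.png",cv2.resize(a,None,fx=2.8,fy=2.8,interpolation=cv2.INTER_CUBIC))
a=cv2.imread("pics/side0.png")[150:320,140:380]; cv2.imwrite("pics/side0c.png",cv2.resize(a,None,fx=3.3,fy=3.3,interpolation=cv2.INTER_CUBIC))
```

```text
(no output)
```

View pics/scene0c.png

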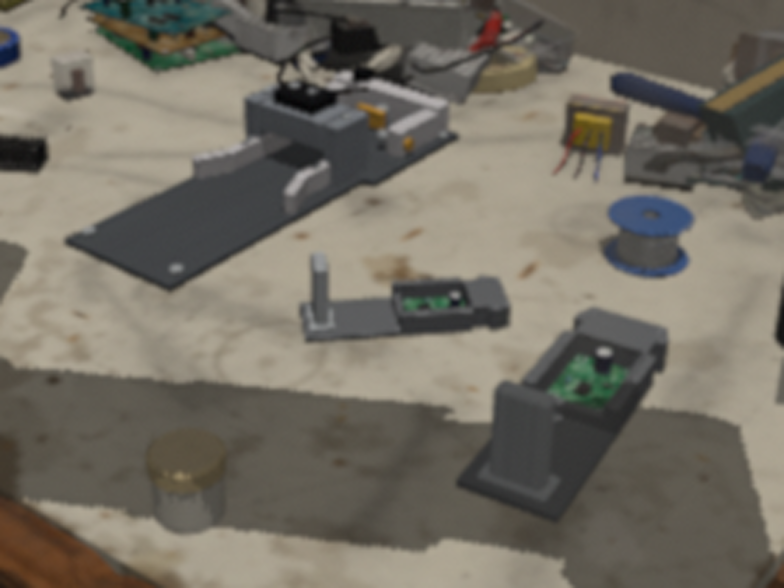

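View pics/side0c.png

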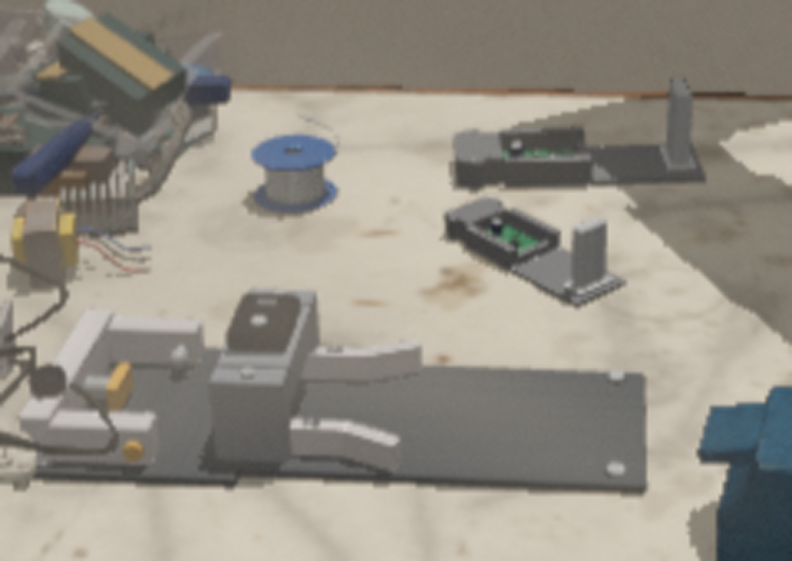

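The two carrier look-alikes are:
- **A:** scene (340,275), side (315,192).
- **B:** scene (285,238), side (300,228).

The single reader station is at scene (235,190), side (240,272). I'll measure both carriers to choose between them.

Run:
```python
from h import *
S=viewer.grab_frame("scene");D=viewer.grab_frame("side")
def tri(p,q):
    e1,d1=ray(S,p);e2,d2=ray(D,q)
    A=np.c_[d1,-d2];t=np.linalg.lstsq(A,e2-e1,rcond=None)[0]
    a=e1+d1*t[0];b=e2+d2*t[1];return np.round((a+b)/2,4),round(np.linalg.norm(a-b),4)
print("A handle",tri((324.3,278.8),(347.6,179.0)),"org",tri((350.1,265.5),(304.,202.3)))
print("B handle",tri((256.5,229.8),(313.2,224.2)),"org",tri((295.3,243.1),(294.7,228.3)))
print("mouth",tri((233.5,195.8),(247.7,274.7)),"exit",tri((258.3,181.8),(213.6,274.1)))
def C(x,y):return (140+x/2.8,130+y/2.8)
def Q(x,y):return (140+x/3.3,150+y/3.3)
print("plate S", [np.round(onz(S,C(*p),.006)[:2],4) for p in [(66,240),(170,287),(458,135),(365,182)]])
print("plate D", [np.round(onz(D,Q(*p),.006)[:2],4) for p in [(647,372),(645,490),(232,484),(37,478)]])
print("A tail S",[np.round(onz(S,C(*p),z)[:2],4) for p,z in [((459,482),.005),((558,517),.005),((665,345),.02),((582,312),.02)]])
print("A D",[np.round(onz(D,Q(*p),z)[:2],4) for p,z in [((705,180),.0),((455,186),.0)]])
print("B tail S",[np.round(onz(S,C(*p),z)[:2],4) for p,z in [((308,339),.0),((508,325),.0)]])
```

```text
A handle (array([ 0.4189, -0.3562,  0.0495]), np.float64(0.0029)) org (array([ 0.5196, -0.3391,  0.0031]), np.float64(0.0102))
B handle (array([ 0.4924, -0.178 ,  0.0276]), np.float64(0.0021)) org (array([ 0.5337, -0.226 , -0.0046]), np.float64(0.0071))
mouth (array([ 0.5986, -0.0326,  0.0054]), np.float64(0.0029)) exit (array([ 0.6627, -0.0382,  0.0079]), np.float64(0.0137))
plate S [array([0.4534, 0.0125]), array([ 0.4522, -0.0845]), array([ 0.7538, -0.0967]), array([ 0.644, -0.09 ])]
plate D [array([ 0.4513, -0.079 ]), array([0.4549, 0.0232]), array([0.6491, 0.0299]), array([0.7429, 0.0307])]
A tail S [array([ 0.4058, -0.3326]), array([ 0.4131, -0.3856]), array([ 0.5618, -0.367 ]), array([ 0.5639, -0.3123])]
A D [array([ 0.4053, -0.3307]), array([ 0.5732, -0.3124])]
B tail S [array([ 0.4664, -0.184 ]), array([ 0.5526, -0.2695])]
```

A measures about 168 mm long, so it is the larger carrier. B is about 120 mm. I'll check A in a close crop, then work out the move above its handle.

Run:
```python
from h import *
a=cv2.imread("pics/scene0.png")[215:325,230:390]; cv2.imwrite("pics/closeA.png",cv2.resize(a,None,fx=5,fy=5,interpolation=cv2.INTER_CUBIC))
s=arm.get_state();M=R.from_euler('xyz',s["ee_rot"]).as_matrix();print(np.round(M,3))
z=M[:,2];a=np.degrees(np.arctan2(z[1],z[0]));print("jaw ang",a,"spin to 6.5:",[(6.5-a+180*k) for k in(-1,0,1)], "q6",s["q"][5])
print(np.array([.419,-.356,.2])-s["eef_pos"])
```

```text
[[ 0.   -0.96 -0.28]
 [ 0.   -0.28  0.96]
 [-1.   -0.    0.  ]]
jaw ang 106.26047867361287 spin to 6.5: [np.float64(-279.76047867361285), np.float64(-99.76047867361287), np.float64(80.23952132638713)] q6 -0.28810421543578274
[ 0.22999631  0.29197875 -0.04556876]
```

View pics/closeA.png

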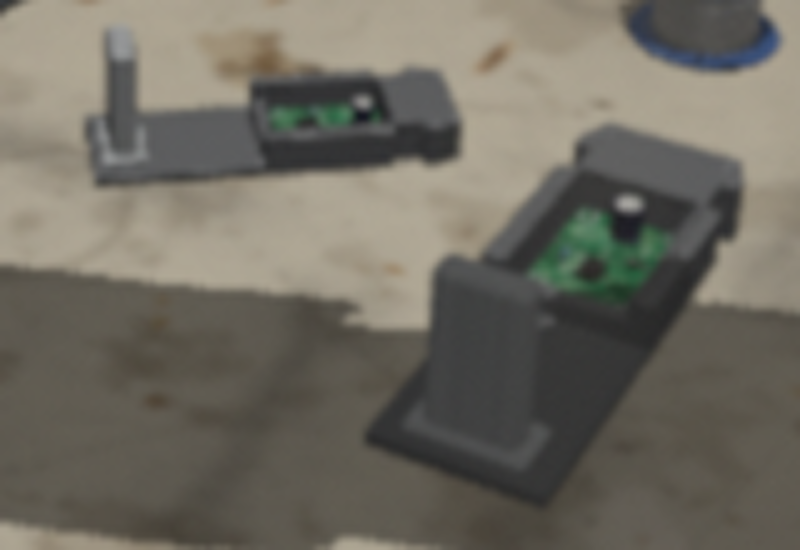

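A (handle at crop (485,350)) is the large one: wide handle, shaded tail. I'm moving above it and turning the jaws about +80°.

```bash
python3 -m handwheel '{"gripper":[1,1,1,1,1,1,1,1,1,1],"travel":[[0.23,0.29,0],[0.46,0.56,0],[0.46,0.56,0],[0.46,0.56,0],[0.46,0.56,0],[0.46,0.56,0],[0.46,0.56,0],[0.46,0.56,0],[0.46,0.56,0],[0.46,0.56,0]],"spin":[1,1,1,1,1,1,1,1,1,1]}' 40 && python3 -m handwheel '{"gripper":[1,1,1,1,1,1,1],"travel":[[0,0,0],[0,0,0],[0,0,0],[0,0,0],[0,0,0],[0,0,0],[0,0,0]],"spin":[0.78,0.78,0.78,0.78,0.78,0.78,0.78]}'
cat > look.py <<'E'
from h import *
import sys
n=sys.argv[1]
s=arm.get_state();print("t",s["t"],"pos",np.round(s["eef_pos"],4),"F",np.round(s["force"],2),"w",s["width"])
z=R.from_euler('xyz',s["ee_rot"]).as_matrix()[:,2];print("jaw",np.degrees(np.arctan2(z[1],z[0])))
f=viewer.grab_frame("wrist");cv2.imwrite(f"pics/{n}.png",f["pixels"])
np.save(f"pics/{n}.npy",{k:v for k,v in f.items() if k!="pixels"},allow_pickle=True)
for l in ["carrier","carrier_handle","track_mouth","gantry_exit","reader_station"]:
    for r in spotter.tip_of("wrist",l):
        z={"carrier":0,"carrier_handle":.045,"reader_station":0}.get(l,.006)
        print(l,np.round(r["at"],1),round(r["conf"],2),np.round(onz(f,r["at"],z),4))
E
python3 look.py w1
```

```text
t: 2.3
eef_pos: [0.4189, -0.368, 0.2456]
ee_rot: [1.534, 1.571, -2.108]
force: [-0.1, 0.2, 0.3]
width: 0.0877
t: 3.0
eef_pos: [0.4185, -0.3685, 0.2455]
ee_rot: [-0.077, 1.571, -3.112]
force: [0.3, 0.7, -0.5]
width: 0.0879
t 3.0 pos [ 0.4185 -0.3685  0.2455] F [ 0.28  0.69 -0.47] w 0.08794297318843794
jaw -173.89357133465018
carrier_handle [217.4 318.6] 0.84 [ 0.4821 -0.186   0.045 ]
carrier_handle [276.2 200.7] 0.55 [ 0.4216 -0.3539  0.045 ]
```

View pics/w1.png

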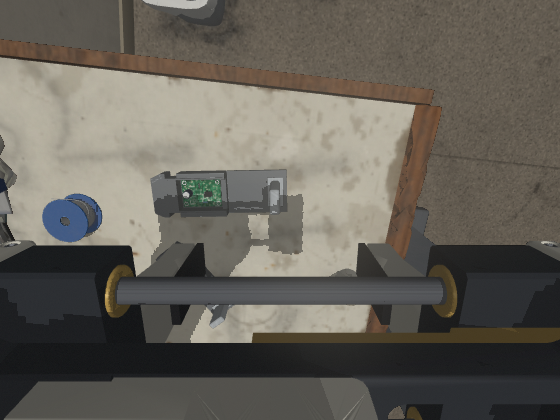

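Run:
```python
import cv2
a=cv2.imread("pics/w1.png")[155:230,140:300]; cv2.imwrite("pics/w1c.png",cv2.resize(a,None,fx=5,fy=5,interpolation=cv2.INTER_CUBIC))
```

```text
(no output)
```

View pics/w1c.png

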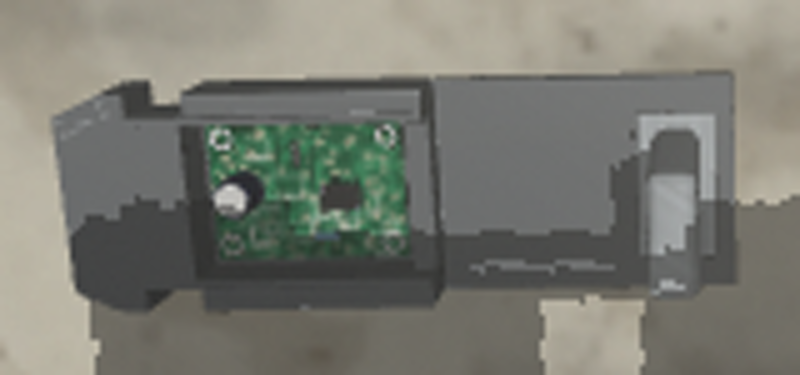

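Run:
```python
from h import *
f=np.load("pics/w1.npy",allow_pickle=True).item()
def c(x,y,z): return onz(f,(140+x/5,155+y/5),z)[:2]
print("top", c(673,233,.06), [c(*p,.06) for p in[(650,175),(693,175),(652,290),(697,290)]])
a,b,d=c(733,72,.005),c(736,285,.005),c(435,78,.005)
g=lambda u:np.degrees(np.arctan2(u[1],u[0]))
print(a,b,d,"tail w",np.linalg.norm(a-b),g(d-a),g(b-a)-90)
h1,h2=c(205,305,.0),c(437,305,.0); print("side",g(h1-h2))
n1,n2=c(52,120,.02),c(75,292,.02);print("nose",g(n2-n1)-90,n1,n2,(n1+n2)/2)
n1,n2=c(650,175,.06),c(652,290,.06);print(g(n2-n1)-90)
print("tailcenter",(a+b)/2)
t=(a+b)/2
for y in (5,6,7,8):
  u=np.array([np.cos(np.radians(y)),np.sin(np.radians(y))]);print(y,t+u*.015,t+u*.168)
```

```text
top [ 0.42347261 -0.35662549] [array([ 0.42985748, -0.36926547]), array([ 0.42042304, -0.37027497]), array([ 0.42683869, -0.34287749]), array([ 0.4167432, -0.3439572])]
[ 0.41213999 -0.38542015] [ 0.40502852 -0.32948529] [ 0.48704594 -0.375867  ] tail w 0.05638511826956427 7.267991534379275 7.245620592269162
side 6.104151009485209
nose 6.711144560043508 [ 0.57744268 -0.3582101 ] [ 0.57228088 -0.31434345] [ 0.57486178 -0.33627678]
6.526278792353821
tailcenter [ 0.40858425 -0.35745272]
5 [ 0.42352717 -0.35614538] [ 0.57594496 -0.34281055]
6 [ 0.42350208 -0.35588479] [ 0.57566393 -0.33989194]
7 [ 0.42347245 -0.35562468] [ 0.57533201 -0.33697867]
8 [ 0.42343828 -0.35536512] [ 0.57494929 -0.33407164]
```

Handle is at (0.4235, −0.356), carrier yaw about 7°. I'm descending with the jaws half open.

```bash
python3 -m handwheel '{"gripper":[0,0,0,0,0,0,0,0,0,0,0,0],"travel":[[0.01,0.025,0],[0.01,0.025,0],[0.01,0.025,0],[0.01,0.025,-0.1],[0.01,0.025,-0.2],[0.01,0.025,-0.27],[0.01,0.025,-0.3],[0.01,0.025,-0.33],[0.01,0.025,-0.36],[0.01,0.025,-0.38],[0.01,0.025,-0.4],[0.01,0.025,-0.4]],"spin":[0.02,0.02,0.02,0.02,0.02,0.02,0.02,0.02,0.02,0.02,0.02,0.02]}' && python3 look.py w2
```

```text
t: 4.5
eef_pos: [0.4233, -0.3552, 0.0444]
ee_rot: [-0.54, 1.569, 2.728]
force: [0.2, -0.1, -0.3]
width: 0.0442
t 4.5 pos [ 0.4233 -0.3552  0.0444] F [ 0.24 -0.13 -0.25] w 0.0441952771826879
jaw -172.75015049854744
carrier [132.1 239.6] 0.78 [ 0.5193 -0.3439  0.    ]
carrier_handle [277.7 274.5] 0.82 [ 0.4245 -0.3551  0.045 ]
gantry_exit [133.3 240.6] 0.16 [ 0.5157 -0.3461  0.006 ]
```

View pics/w2.png

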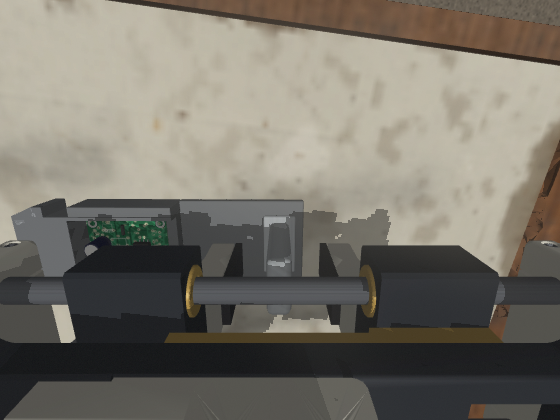

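The handle (278,275) stands midway between the open jaws. Closing at 40 N.

```bash
python3 -m handwheel '{"gripper":[-1,-1,-1,-1,-1,-1,-1],"travel":[[0,0,0],[0,0,0],[0,0,0],[0,0,0],[0,0,0],[0,0,0],[0,0,0]],"spin":[0,0,0,0,0,0,0]}' 40 && python3 -m handwheel '{"gripper":[-1,-1,-1,-1,-1,-1,-1,-1],"travel":[[0,0,0.02],[0,0,0.06],[0,0,0.1],[0,0,0.16],[0,0,0.22],[0,0,0.26],[0,0,0.26],[0,0,0.26]],"spin":[0,0,0,0,0,0,0,0]}' && python3 look.py w3
```

```text
t: 5.5
eef_pos: [0.424, -0.3555, 0.0456]
ee_rot: [2.249, 1.571, -0.766]
force: [0.1, 0.1, 0.7]
width: 0.0118
t: 6.3
eef_pos: [0.4237, -0.3552, 0.1759]
ee_rot: [-2.917, 1.57, 0.351]
force: [-0.3, -0.2, -2.7]
width: 0.0124
t 6.3 pos [ 0.4237 -0.3552  0.1759] F [-0.31 -0.16 -2.74] w 0.012442665100238325
jaw -172.75530092685906
carrier [137.4 240.6] 0.63 [ 0.5763 -0.2812  0.    ]
```

View pics/w3.png

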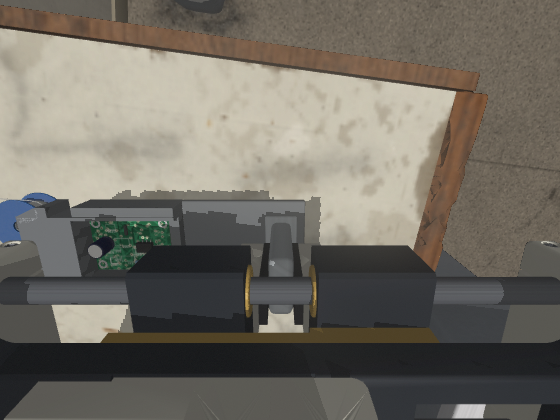

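Held: opening 12.4 mm, about 2.7 N of load. Next I raise it and pass over to the far side of the station, so the wrist camera looks straight down on the track.

```bash
python3 -m handwheel '{"gripper":[-1,-1,-1,-1,-1,-1,-1,-1,-1,-1,-1,-1,-1,-1,-1],"travel":[[0.0,0.03,0.06],[0.02,0.09,0.12],[0.04,0.16,0.17],[0.06,0.23,0.17],[0.08,0.3,0.17],[0.1,0.37,0.17],[0.12,0.44,0.17],[0.14,0.51,0.17],[0.15,0.58,0.17],[0.15,0.65,0.17],[0.15,0.72,0.17],[0.15,0.79,0.17],[0.15,0.83,0.17],[0.15,0.85,0.17],[0.15,0.85,0.17]],"spin":[-0.02,-0.04,-0.08,-0.12,-0.16,-0.18,-0.18,-0.18,-0.18,-0.18,-0.18,-0.18,-0.18,-0.18,-0.18]}' && python3 look.py w4
```

```text
t: 8.1
eef_pos: [0.4989, 0.0704, 0.2601]
ee_rot: [0.401, 1.57, -2.753]
force: [-0.2, 0.1, -1.9]
width: 0.0117
t 8.1 pos [0.4989 0.0704 0.2601] F [-0.18  0.11 -1.91] w 0.01167831554372364
jaw 179.2535774554688
carrier [134.1 240.4] 0.78 [0.708  0.1561 0.    ]
carrier_handle [280.1 278.8] 0.85 [0.5004 0.1947 0.045 ]
track_mouth [198.5  98. ] 0.62 [ 0.5977 -0.033   0.006 ]
reader_station [165.   98.9] 0.83 [ 0.6411 -0.0329  0.    ]
```

View pics/w4.png

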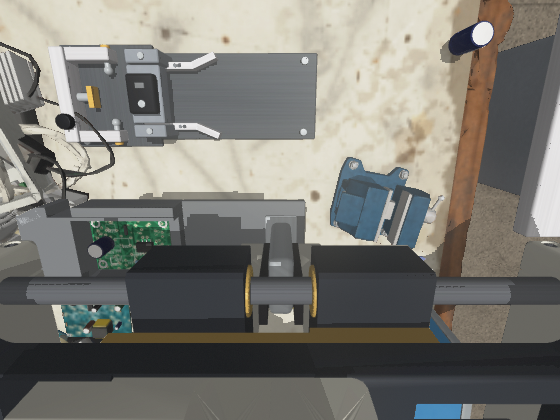

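Run:
```python
import cv2
a=cv2.imread("pics/w4.png")[35:155,45:325]; cv2.imwrite("pics/w4c.png",cv2.resize(a,None,fx=2.85,fy=2.85,interpolation=cv2.INTER_CUBIC))
a=cv2.imread("pics/w4.png")[40:150,155:325]; cv2.imwrite("pics/w4d.png",cv2.resize(a,None,fx=4.5,fy=4.5,interpolation=cv2.INTER_CUBIC))
```

```text
(no output)
```

View pics/w4d.png

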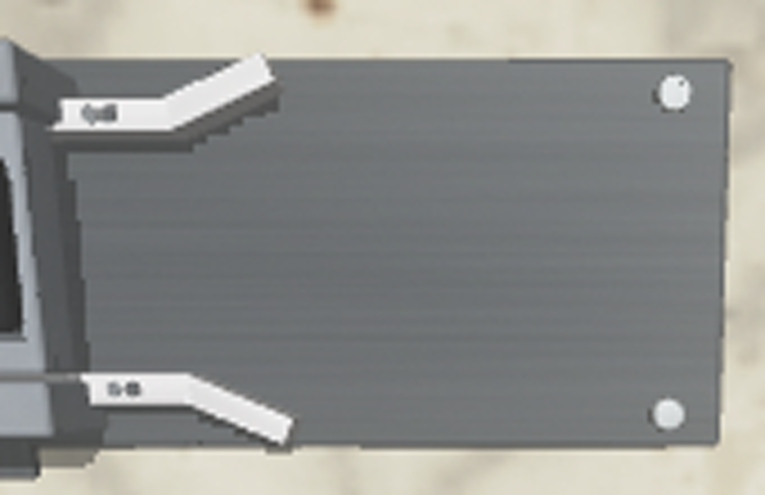

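View pics/w4c.png

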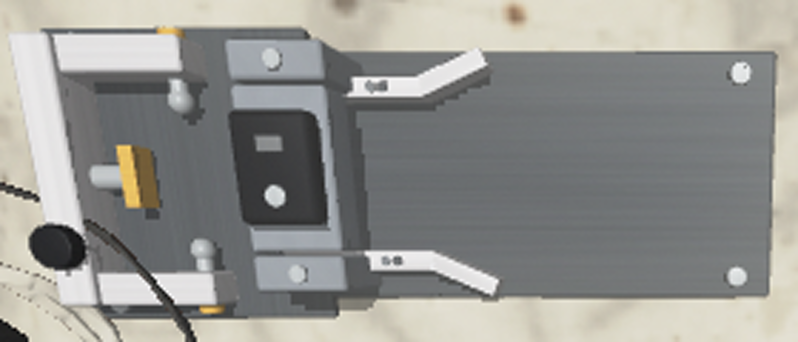

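Run:
```python
from h import *
f=np.load("pics/w4.npy",allow_pickle=True).item()
c=lambda x,y,z: onz(f,(155+x/4.5,40+y/4.5),z)[:2]
k=lambda x,y,z: onz(f,(45+x/2.85,35+y/2.85),z)[:2]
g=lambda u:np.degrees(np.arctan2(u[1],u[0]))
A,B=c(729,60,.006),c(718,443,.006)
print("corners",A,B,np.linalg.norm(A-B),"yaw",g(B-A)-90,"mid",(A+B)/2)
print("edges",g(c(280,58,.006)-A),g(c(300,446,.006)-B))
u1,u2=c(62,131,.022),c(172,131,.022);l1,l2=c(85,375,.022),c(190,375,.022)
print("guides",g(u1-u2),g(l1-l2),"corner",u2,l2,"mid",(u2+l2)/2,np.linalg.norm(u2-l2), g(l2-u2)-90)
print("gantry top near edge",k(330,42,.066),k(348,288,.066),g(k(348,288,.066)-k(330,42,.066))-90)
print("pad top edges",k(136,146,.02),k(159,207,.012))
for z in(.01,.02):print("padface",z,k(134,147,z),k(145,207,z))
```

```text
corners [ 0.45314452 -0.08088132] [0.45418484 0.01729381] 0.09818064583743226 yaw -0.6071186241319282 mid [ 0.45366468 -0.03179376]
edges -0.959494021284817 -0.3435327962648588
guides -0.7313290112746244 -0.7416376883270167 corner [ 0.59686933 -0.06318672] [ 0.59770943 -0.0032322 ] mid [ 0.59728938 -0.03320946] 0.05996040526927031 -0.8027942986059173
gantry top near edge [ 0.61598338 -0.07455743] [0.61964048 0.00927943] -2.497754366645708
pad top edges [ 0.71688804 -0.04660967] [ 0.71625401 -0.02310745]
padface 0.01 [ 0.72359186 -0.04732108] [ 0.72340138 -0.02327755]
padface 0.02 [ 0.71778226 -0.04623802] [ 0.71759668 -0.02281291]
```

Run:
```python
import cv2
a=cv2.imread("pics/w4.png")[180:300,0:320]; cv2.imwrite("pics/w4e.png",cv2.resize(a,None,fx=2.5,fy=2.5,interpolation=cv2.INTER_CUBIC))
```

```text
(no output)
```

View pics/w4e.png

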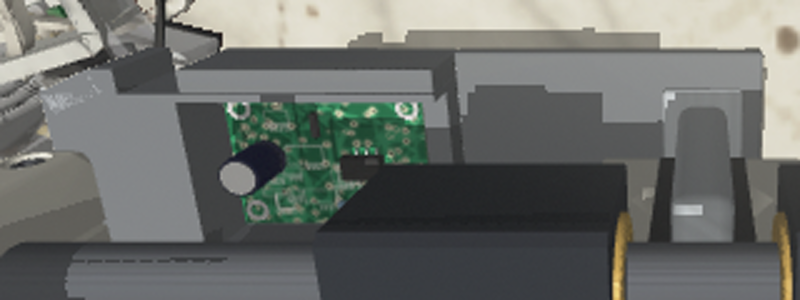

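Run:
```python
from h import *
f=np.load("pics/w4.npy",allow_pickle=True).item()
Z=.2601-.045
k=lambda x,y,z: onz(f,(x/2.5,180+y/2.5),Z+z)[:2]
g=lambda u:np.degrees(np.arctan2(u[1],u[0]))
a=k(762,50,.005);b=k(455,50,.005);print("tail corner",a,"yaw",g(b-a), "rel",a-[.4989,.0704])
print("tray edge",g(k(180,68,.02)-k(450,68,.02)), k(450,68,.02)-[.4989,.0704])
print("nose edge",g(k(110,235,.02)-k(42,85,.02))-90)
```

```text
tail corner [0.48321295 0.04183158] yaw -0.7580537802761205 rel [-0.01568705 -0.02856842]
tray edge -0.7597210582701307 [ 0.05614863 -0.02923913]
nose edge 9.817540229971769
```

The station yaw is about −0.75° and the carrier in hand reads −0.76°. The centre line runs through (0.4537, −0.0316) and the mouth at (0.598, −0.0332). The pad face is about 58 mm past the exit. I'm moving over the loading end and descending to about 8 mm above the plate.

```bash
python3 -m handwheel '{"gripper":[-1,-1,-1,-1,-1,-1,-1,-1,-1,-1,-1,-1,-1,-1,-1,-1],"travel":[[-0.04,-0.06,0],[-0.09,-0.12,0],[-0.14,-0.18,0],[-0.154,-0.202,0],[-0.154,-0.202,0],[-0.154,-0.202,-0.06],[-0.154,-0.202,-0.13],[-0.154,-0.202,-0.2],[-0.154,-0.202,-0.26],[-0.154,-0.202,-0.31],[-0.154,-0.202,-0.35],[-0.154,-0.202,-0.38],[-0.154,-0.202,-0.395],[-0.154,-0.202,-0.4],[-0.154,-0.202,-0.4],[-0.154,-0.202,-0.4]],"spin":[0,0,0,0,0,0,0,0,0,0,0,0,0,0,0,0]}' && python3 look.py w5
python3 - <<'E'
from h import *
for c in["scene","side"]:
    f=viewer.grab_frame(c);cv2.imwrite(f"pics/{c}5.png",f["pixels"])
    a=f["pixels"][120:270,140:400] if c=="scene" else f["pixels"][200:330,130:390]
    cv2.imwrite(f"pics/{c}5c.png",cv2.resize(a,None,fx=3,fy=3,interpolation=cv2.INTER_CUBIC))
E
```

```text
t: 10.0
eef_pos: [0.4227, -0.0312, 0.0612]
ee_rot: [-2.83, 1.569, 0.297]
force: [-0.3, 0.3, -2.4]
width: 0.0116
t 10.0 pos [ 0.4227 -0.0312  0.0612] F [-0.32  0.25 -2.37] w 0.011604033769555074
jaw 179.16931758818987
carrier [137.5 237.6] 0.68 [ 0.5244 -0.0282  0.    ]
carrier_handle [284.7 275.8] 0.91 [ 0.4201 -0.0213  0.045 ]
track_mouth [ 27.9 236.3] 0.73 [ 0.5969 -0.0326  0.006 ]
reader_station [135.6 240.2] 0.75 [ 0.5261 -0.0262  0.    ]
```

View pics/w5.png

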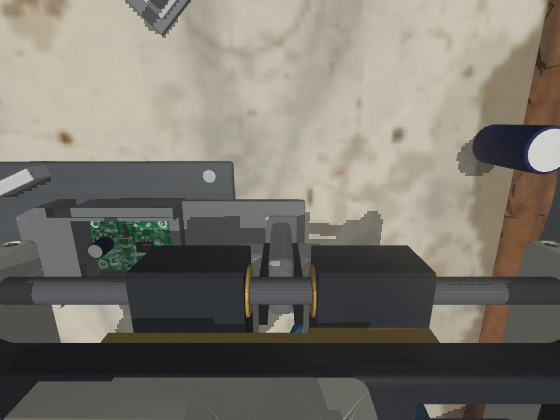

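View pics/side5c.png

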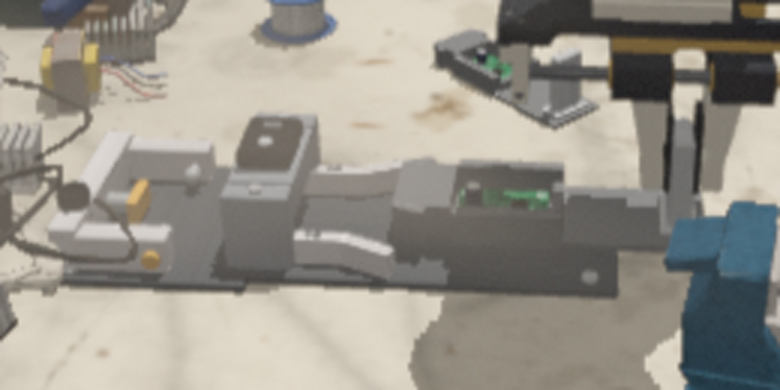

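View pics/scene5c.png

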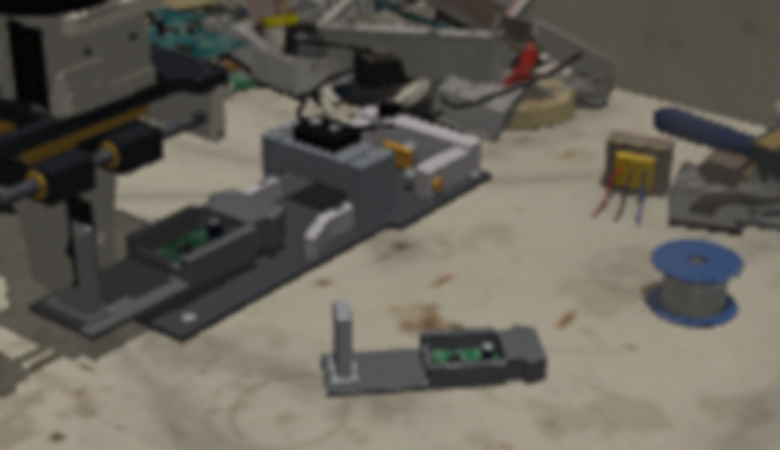

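Aligned with the guides and about 9 mm above the plate. Now lowering gently.

```bash
python3 -m handwheel '{"gripper":[-1,-1,-1,-1],"travel":[[0,0,-0.006],[0,0,-0.012],[0,0,-0.017],[0,0,-0.017]],"spin":[0,0,0,0]}' && python3 -m handwheel '{"gripper":[-1,-1,-1],"travel":[[0,0,-0.001],[0,0,-0.002],[0,0,-0.002]],"spin":[0,0,0]}'
```

```text
t: 10.8
eef_pos: [0.4219, -0.0315, 0.0517]
ee_rot: [0.488, 1.57, -2.668]
force: [0.2, -0.7, -1.5]
width: 0.0118
t: 11.1
eef_pos: [0.4219, -0.0315, 0.0515]
ee_rot: [1.692, 1.571, -1.464]
force: [-3.1, 0.4, 7.6]
width: 0.0119
```

Touchdown, with the plate carrying it (+7.6 N). I'll ease off 0.7 mm and slide into the guides.

```bash
python3 -m handwheel '{"gripper":[-1,-1,-1,-1,-1,-1,-1,-1],"travel":[[0,0,0.0014],[0.01,0,0.0014],[0.025,0.0004,0.0014],[0.04,0.0002,0.0014],[0.055,0,0.0014],[0.065,-0.0001,0.0014],[0.07,-0.0002,0.0014],[0.07,-0.0002,0.0014]],"spin":[0,0,0,0,0,0,0,0]}' && python3 look.py w6
```

```text
t: 11.9
eef_pos: [0.4573, -0.0316, 0.0516]
ee_rot: [0.455, 1.571, -2.701]
force: [-0.4, -0.5, -2.5]
width: 0.0115
t 11.9 pos [ 0.4573 -0.0316  0.0516] F [-0.41 -0.53 -2.5 ] w 0.011532092110733713
jaw 179.14428335643103
carrier [140.2 239.2] 0.63 [ 0.5523 -0.0313  0.    ]
carrier_handle [280.3 274.6] 0.58 [ 0.4571 -0.0277  0.045 ]
reader_station [  8.1 235.7] 0.87 [ 0.6413 -0.0352  0.    ]
```

View pics/w6.png

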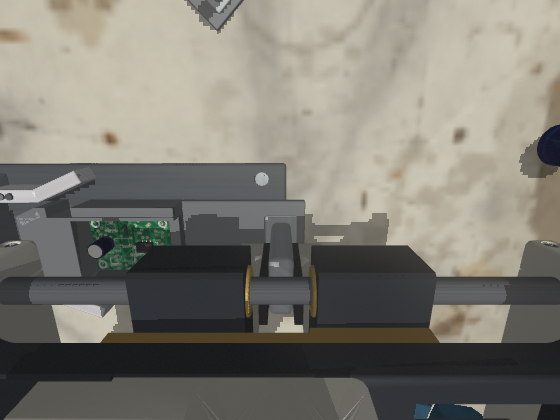

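The nose is just inside the mouth with no side force. I'm continuing under the gantry and lowering by 0.3 mm.

```bash
python3 -m handwheel '{"gripper":[-1,-1,-1,-1,-1],"travel":[[0.005,0,-0.0006],[0.015,-0.0002,-0.0006],[0.025,-0.0003,-0.0006],[0.03,-0.0004,-0.0006],[0.03,-0.0004,-0.0006]],"spin":[0,0,0,0,0]}' && python3 -m handwheel '{"gripper":[-1,-1,-1,-1,-1,-1,-1],"travel":[[0.01,-0.0001,0],[0.025,-0.0003,0],[0.04,-0.0005,0],[0.055,-0.0007,0],[0.065,-0.0008,0],[0.07,-0.0009,0],[0.07,-0.0009,0]],"spin":[0,0,0,0,0,0,0]}'
```

```text
t: 12.7
eef_pos: [0.4728, -0.0317, 0.0515]
ee_rot: [-3.028, 1.57, 0.099]
force: [0.3, 0.3, 0.7]
width: 0.0115
t: 13.4
eef_pos: [0.5076, -0.0324, 0.0515]
ee_rot: [1.581, 1.571, -1.575]
force: [-2.7, -1.0, 3.7]
width: 0.012
```

```bash
python3 -m handwheel '{"gripper":[-1,-1,-1,-1,-1,-1],"travel":[[0.01,-0.0001,0.0004],[0.02,-0.0003,0.0004],[0.03,-0.0004,0.0004],[0.038,-0.0005,0.0004],[0.044,-0.0006,0.0004],[0.044,-0.0006,0.0004]],"spin":[0,0,0,0,0,0]}' && python3 -m handwheel '{"gripper":[-1,-1,-1,-1],"travel":[[0.006,-0.0001,0],[0.012,-0.0002,0],[0.016,-0.0002,0],[0.016,-0.0002,0]],"spin":[0,0,0,0]}'
python3 look.py w7
python3 - <<'E'
from h import *
for c in["scene","side"]:
    f=viewer.grab_frame(c)
    a=f["pixels"][130:240,160:320] if c=="scene" else f["pixels"][220:310,130:290]
    cv2.imwrite(f"pics/{c}7c.png",cv2.resize(a,None,fx=5,fy=5,interpolation=cv2.INTER_CUBIC))
E
```

```text
t: 14.0
eef_pos: [0.5297, -0.0324, 0.0515]
ee_rot: [-2.946, 1.57, 0.181]
force: [0.8, 0.7, -1.4]
width: 0.0118
t: 14.4
eef_pos: [0.5373, -0.0326, 0.0516]
ee_rot: [-3.008, 1.571, 0.119]
force: [-0.2, -0.0, -1.1]
width: 0.0118
t 14.4 pos [ 0.5373 -0.0326  0.0516] F [-0.18 -0.02 -1.07] w 0.011757162676881133
jaw 179.15923217913962
carrier [137.9 239.8] 0.73 [ 0.634  -0.0318  0.    ]
carrier_handle [283.2 272.7] 0.95 [ 0.5356 -0.0298  0.045 ]
track_mouth [134.2 239. ] 0.22 [ 0.6333 -0.0348  0.006 ]
reader_station [124.2 234.3] 0.69 [ 0.6427 -0.0359  0.    ]
reader_station [280.4 271.6] 0.64 [ 0.5375 -0.0064  0.    ]
```

View pics/side7c.png

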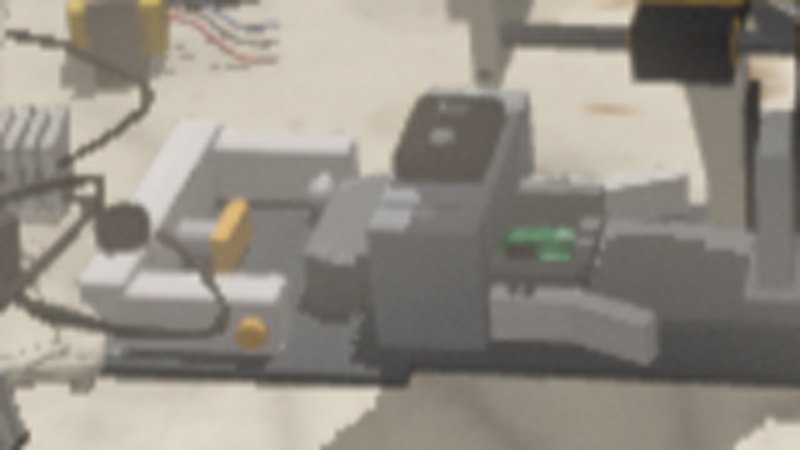

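View pics/scene7c.png

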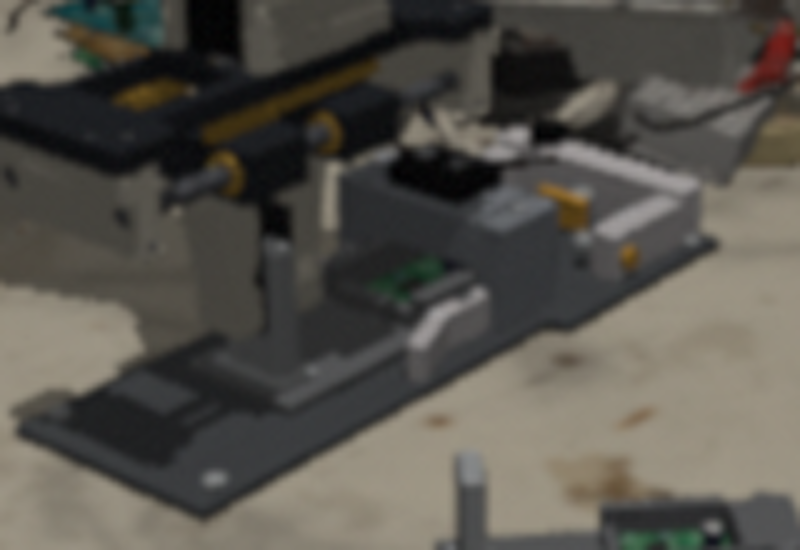

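The nose is through the gantry, just before the catch balls. From here I go in small feeling steps.

```bash
for i in 1; do python3 -m handwheel '{"gripper":[-1,-1,-1,-1,-1,-1],"travel":[[0.002,0,0],[0.004,0,0],[0.006,-0.0001,0],[0.008,-0.0001,0],[0.01,-0.0001,0],[0.01,-0.0001,0]],"spin":[0,0,0,0,0,0]}'; done
python3 -m handwheel '{"gripper":[-1,-1,-1,-1,-1],"travel":[[0.002,0,0],[0.004,0,0],[0.006,-0.0001,0],[0.008,-0.0001,0],[0.008,-0.0001,0]],"spin":[0,0,0,0,0]}'
python3 -m handwheel '{"gripper":[-1,-1,-1,-1,-1],"travel":[[0.002,0,0],[0.004,0,0],[0.006,-0.0001,0],[0.008,-0.0001,0],[0.008,-0.0001,0]],"spin":[0,0,0,0,0]}'
```

```text
t: 15.4
eef_pos: [0.5422, -0.0327, 0.0517]
ee_rot: [-3.121, 1.571, 0.006]
force: [-0.6, -0.2, -1.6]
width: 0.0116
t: 15.9
eef_pos: [0.5461, -0.0327, 0.0516]
ee_rot: [2.758, 1.571, -0.398]
force: [-0.1, 0.2, -1.0]
width: 0.0121
t: 16.4
eef_pos: [0.5497, -0.0329, 0.0516]
ee_rot: [0.236, 1.57, -2.92]
force: [-2.1, -0.1, -0.4]
width: 0.012
```

```bash
python3 -m handwheel '{"gripper":[-1,-1,-1],"travel":[[0.002,0,0],[0.004,0,0],[0.004,0,0]],"spin":[0,0,0]}'
python3 -m handwheel '{"gripper":[-1,-1,-1],"travel":[[0.002,0,0],[0.004,-0.0001,0],[0.004,-0.0001,0]],"spin":[0,0,0]}'
python3 -m handwheel '{"gripper":[-1,-1,-1],"travel":[[0.002,0,0],[0.004,0,0],[0.004,0,0]],"spin":[0,0,0]}'
python3 -m handwheel '{"gripper":[-1,-1,-1],"travel":[[0.002,0,0],[0.004,-0.0001,0],[0.004,-0.0001,0]],"spin":[0,0,0]}'
python3 -m handwheel '{"gripper":[-1,-1,-1],"travel":[[0.002,0,0],[0.004,0,0],[0.004,0,0]],"spin":[0,0,0]}'
```

```text
t: 16.7
eef_pos: [0.5518, -0.0329, 0.0516]
ee_rot: [0.232, 1.57, -2.925]
force: [-3.6, -0.1, -0.5]
width: 0.0119
t: 17.0
eef_pos: [0.5537, -0.0329, 0.0515]
ee_rot: [0.154, 1.57, -3.002]
force: [-4.4, -0.9, 1.0]
width: 0.0121
t: 17.3
eef_pos: [0.5554, -0.033, 0.0516]
ee_rot: [0.186, 1.57, -2.97]
force: [-4.9, -0.4, 2.2]
width: 0.0119
t: 17.6
eef_pos: [0.558, -0.0329, 0.0516]
ee_rot: [0.332, 1.571, -2.824]
force: [-2.9, 1.3, -0.6]
width: 0.0121
t: 17.9
eef_pos: [0.5606, -0.0328, 0.0517]
ee_rot: [-3.021, 1.57, 0.106]
force: [-0.5, -0.2, -1.6]
width: 0.012
```

The balls have ridden over the taper (peak about 5 N). Pad expected around TCP 0.568–0.572.

```bash
for i in 1; do python3 -m handwheel '{"gripper":[-1,-1,-1],"travel":[[0.002,0,0],[0.004,0,0],[0.004,0,0]],"spin":[0,0,0]}'
python3 -m handwheel '{"gripper":[-1,-1,-1],"travel":[[0.002,0,0],[0.004,-0.0001,0],[0.004,-0.0001,0]],"spin":[0,0,0]}'
python3 -m handwheel '{"gripper":[-1,-1,-1],"travel":[[0.001,0,0],[0.002,0,0],[0.002,0,0]],"spin":[0,0,0]}'
python3 -m handwheel '{"gripper":[-1,-1,-1],"travel":[[0.001,0,0],[0.002,0,0],[0.002,0,0]],"spin":[0,0,0]}'
done
```

```text
t: 18.2
eef_pos: [0.5623, -0.0328, 0.0517]
ee_rot: [-3.007, 1.57, 0.12]
force: [-1.9, 1.0, -1.7]
width: 0.0118
t: 18.5
eef_pos: [0.5647, -0.0328, 0.0518]
ee_rot: [-3.004, 1.57, 0.124]
force: [-0.2, 0.4, -3.8]
width: 0.0116
t: 18.8
eef_pos: [0.5654, -0.0328, 0.0517]
ee_rot: [-2.987, 1.57, 0.14]
force: [0.5, -0.1, -2.3]
width: 0.012
t: 19.1
eef_pos: [0.5659, -0.033, 0.0517]
ee_rot: [0.207, 1.571, -2.95]
force: [-0.7, 0.0, -1.1]
width: 0.0114
```

```bash
for i in 1; do python3 -m handwheel '{"gripper":[-1,-1,-1],"travel":[[0.001,0,0],[0.002,0,0],[0.002,0,0]],"spin":[0,0,0]}'
python3 -m handwheel '{"gripper":[-1,-1,-1],"travel":[[0.001,0,0],[0.002,0,0],[0.002,0,0]],"spin":[0,0,0]}'
python3 -m handwheel '{"gripper":[-1,-1,-1],"travel":[[0.001,0,0],[0.002,0,0],[0.002,0,0]],"spin":[0,0,0]}'
done
python3 - <<'E'
from h import *
f=viewer.grab_frame("side")
a=f["pixels"][220:310,130:290]
cv2.imwrite("pics/side8c.png",cv2.resize(a,None,fx=5,fy=5,interpolation=cv2.INTER_CUBIC))
E
```

```text
t: 19.4
eef_pos: [0.5666, -0.033, 0.0516]
ee_rot: [0.152, 1.57, -3.004]
force: [-2.6, 0.6, -0.5]
width: 0.0117
t: 19.7
eef_pos: [0.5673, -0.0331, 0.0516]
ee_rot: [0.18, 1.57, -2.976]
force: [-5.9, 1.5, 1.3]
width: 0.0117
t: 20.0
eef_pos: [0.5679, -0.0332, 0.0516]
ee_rot: [0.151, 1.569, -3.006]
force: [-6.8, 0.5, 3.3]
width: 0.0117
```

View pics/side8c.png

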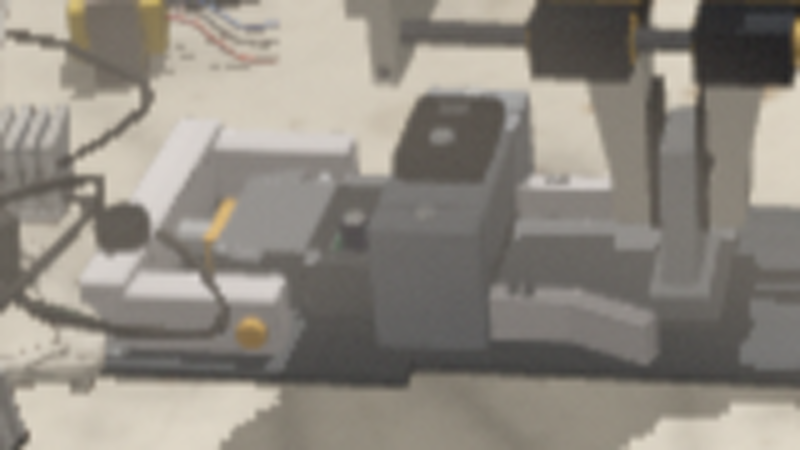

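The nose meets the pad and it pushes back with 6.8 N. I'm continuing in 0.5 mm steps.

```bash
python3 -m handwheel '{"gripper":[-1,-1,-1],"travel":[[0.001,0,0],[0.001,0,0],[0.001,0,0]],"spin":[0,0,0]}'
python3 -m handwheel '{"gripper":[-1,-1,-1],"travel":[[0.001,0,0],[0.001,0,0],[0.001,0,0]],"spin":[0,0,0]}'
```

```text
t: 20.35
eef_pos: [0.5681, -0.0332, 0.0516]
ee_rot: [0.166, 1.568, -2.99]
force: [-8.5, 0.5, 5.2]
width: 0.0115
t: 20.65
eef_pos: [0.5683, -0.0332, 0.0516]
ee_rot: [0.15, 1.568, -3.006]
force: [-8.7, 0.4, 4.7]
width: 0.0117
```

```bash
python3 -m handwheel '{"gripper":[-1,-1,-1],"travel":[[0.001,0,0.0004],[0.001,0,0.0004],[0.001,0,0.0004]],"spin":[0,0,0]}'
python3 -m handwheel '{"gripper":[-1,-1,-1],"travel":[[0.001,0,0.0002],[0.001,0,0.0002],[0.001,0,0.0002]],"spin":[0,0,0]}'
```

```text
t: 20.95
eef_pos: [0.5686, -0.0333, 0.0516]
ee_rot: [0.144, 1.568, -3.013]
force: [-8.9, 1.6, 4.6]
width: 0.0122
t: 21.25
eef_pos: [0.5688, -0.0333, 0.0516]
ee_rot: [0.148, 1.567, -3.009]
force: [-10.7, 1.0, 4.4]
width: 0.0119
```

```bash
python3 -m handwheel '{"gripper":[-1,-1,-1],"travel":[[0.0008,0,0.0003],[0.0008,0,0.0003],[0.0008,0,0.0003]],"spin":[0,0,0]}'
python3 -m handwheel '{"gripper":[-1,-1,-1],"travel":[[0.0008,0,0.0003],[0.0008,0,0.0003],[0.0008,0,0.0003]],"spin":[0,0,0]}'
```

```text
t: 21.55
eef_pos: [0.569, -0.0334, 0.0517]
ee_rot: [0.147, 1.567, -3.009]
force: [-12.1, 0.6, 4.3]
width: 0.0117
t: 21.85
eef_pos: [0.5692, -0.0333, 0.0518]
ee_rot: [0.133, 1.566, -3.024]
force: [-11.1, 1.4, 5.1]
width: 0.0117
```

A slight drop in force here. I'll test by easing back a little: if caught, the force vanishes without the carrier moving. If not, the pad follows.

```bash
python3 -m handwheel '{"gripper":[-1,-1,-1],"travel":[[0.0008,0,0.0],[0.0008,0,0.0],[0.0008,0,0.0]],"spin":[0,0,0]}'
python3 -m handwheel '{"gripper":[-1,-1],"travel":[[-0.001,0,0],[-0.001,0,0]],"spin":[0,0]}'
python3 -m handwheel '{"gripper":[-1,-1],"travel":[[-0.001,0,0],[-0.001,0,0]],"spin":[0,0]}'
python3 -m handwheel '{"gripper":[-1,-1],"travel":[[-0.001,0,0],[-0.001,0,0]],"spin":[0,0]}'
```

```text
t: 22.15
eef_pos: [0.5694, -0.0334, 0.0518]
ee_rot: [0.14, 1.566, -3.017]
force: [-13.1, 1.9, 6.5]
width: 0.0121
t: 22.35
eef_pos: [0.5694, -0.0333, 0.0518]
ee_rot: [0.134, 1.567, -3.023]
force: [-10.4, 0.2, 3.3]
width: 0.0117
t: 22.55
eef_pos: [0.5692, -0.0333, 0.0518]
ee_rot: [0.131, 1.567, -3.026]
force: [-8.8, 0.2, 2.7]
width: 0.0118
t: 22.75
eef_pos: [0.5689, -0.0332, 0.0518]
ee_rot: [0.132, 1.568, -3.025]
force: [-7.3, 0.6, 2.1]
width: 0.0118
```

```bash
python3 -m handwheel '{"gripper":[-1,-1],"travel":[[-0.001,0,0],[-0.001,0,0]],"spin":[0,0]}'
python3 -m handwheel '{"gripper":[-1,-1],"travel":[[-0.001,0,0],[-0.001,0,0]],"spin":[0,0]}'
python3 -m handwheel '{"gripper":[-1,-1],"travel":[[-0.001,0,0],[-0.001,0,0]],"spin":[0,0]}'
```

```text
t: 22.95
eef_pos: [0.5686, -0.0332, 0.0518]
ee_rot: [0.147, 1.568, -3.01]
force: [-7.6, 0.3, 1.3]
width: 0.012
t: 23.15
eef_pos: [0.5685, -0.0331, 0.0519]
ee_rot: [0.134, 1.569, -3.023]
force: [-7.1, -0.2, 0.5]
width: 0.012
t: 23.35
eef_pos: [0.5684, -0.0331, 0.0519]
ee_rot: [0.168, 1.569, -2.989]
force: [-4.4, 0.2, -0.6]
width: 0.012
```

```bash
python3 -m handwheel '{"gripper":[-1,-1],"travel":[[-0.001,0,0],[-0.001,0,0]],"spin":[0,0]}'
python3 -m handwheel '{"gripper":[-1,-1],"travel":[[-0.001,0,0],[-0.001,0,0]],"spin":[0,0]}'
python3 -m handwheel '{"gripper":[-1,-1],"travel":[[-0.001,0,0],[-0.001,0,0]],"spin":[0,0]}'
```

```text
t: 23.55
eef_pos: [0.5683, -0.033, 0.052]
ee_rot: [0.188, 1.57, -2.969]
force: [-3.4, 0.7, -2.3]
width: 0.0117
t: 23.75
eef_pos: [0.5683, -0.0329, 0.0521]
ee_rot: [2.429, 1.571, -0.727]
force: [-2.0, -1.3, -4.0]
width: 0.012
t: 23.95
eef_pos: [0.5681, -0.0329, 0.0522]
ee_rot: [-3.046, 1.57, 0.081]
force: [-0.6, -0.7, -5.6]
width: 0.0114
```

Caught: the command retreated about 5 mm in total, the force fell to zero and the carrier stayed at 0.568. I'll zero the vertical load, then let go with the jaws only partly open, clear of the gantry.

```bash
python3 -m handwheel '{"gripper":[-1,-1,-1],"travel":[[0,0,-0.0006],[0,0,-0.001],[0,0,-0.001]],"spin":[0,0,0]}'
python3 -m handwheel '{"gripper":[-0.8,-0.6,-0.4,-0.4,-0.4],"travel":[[0,0,0],[0,0,0],[0,0,0],[0,0,0],[0,0,0]],"spin":[0,0,0,0,0]}'
cat > chk.py <<'E'
from h import *
import sys
n=sys.argv[1]
for c in["scene","side","wrist"]:
    f=viewer.grab_frame(c)
    p=f["pixels"]
    a=p[130:240,160:320] if c=="scene" else p[220:310,130:290] if c=="side" else p
    cv2.imwrite(f"pics/{c}{n}.png",a if c=="wrist" else cv2.resize(a,None,fx=5,fy=5,interpolation=cv2.INTER_CUBIC))
    for l in ["carrier_handle","carrier"]:
        print(c,l,[(np.round(r["at"],1).tolist(),round(r["conf"],2),np.round(onz(f,r["at"],.051 if "h" in l else .006),4).tolist()) for r in spotter.tip_of(c,l)])
E
python3 chk.py 9
```

```text
t: 24.25
eef_pos: [0.5681, -0.0329, 0.0519]
ee_rot: [-3.035, 1.57, 0.092]
force: [-0.5, -1.1, -4.7]
width: 0.0115
t: 24.75
eef_pos: [0.5681, -0.0328, 0.0521]
ee_rot: [-2.912, 1.57, 0.215]
force: [-0.4, 0.6, 0.4]
width: 0.0255
scene carrier_handle [([255.8, 228.4], 0.97, [0.4627, -0.2, 0.051]), ([225.2, 177.8], 0.81, [0.5772, -0.0305, 0.051])]
scene carrier [([256.3, 182.0], 0.82, [0.675, -0.0285, 0.006])]
side carrier_handle [([316.3, 220.2], 0.65, [0.4874, -0.1513, 0.051]), ([267.1, 251.3], 0.64, [0.5662, -0.0364, 0.051])]
side carrier [([294.5, 225.7], 0.87, [0.5309, -0.212, 0.006]), ([210.4, 273.8], 0.86, [0.6627, -0.0326, 0.006])]
wrist carrier_handle [([281.9, 275.4], 0.61, [0.5667, -0.0317, 0.051])]
wrist carrier []
```

View pics/side9.png

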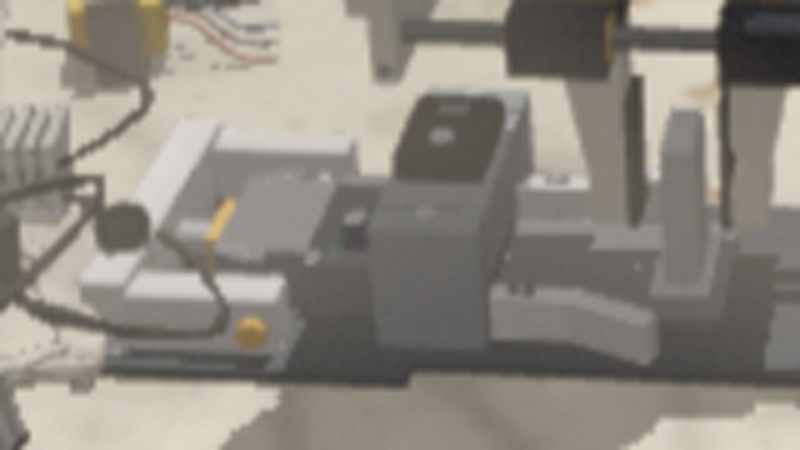

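View pics/wrist9.png

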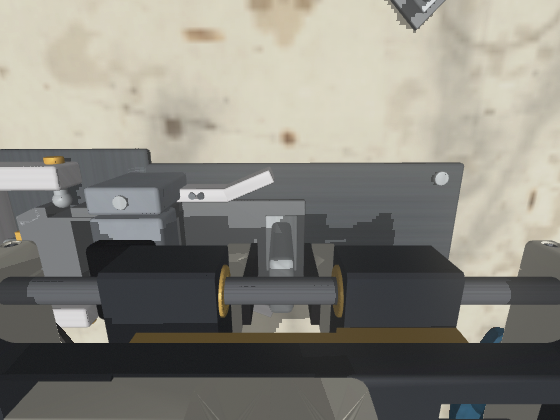

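Released: the handle stays centred between the open jaws and the nose is still on the pad. I'll lift straight up and view from above.

```bash
python3 -m handwheel '{"gripper":[-0.4,-0.4,-0.4,-0.4,-0.4,-0.4,-0.4,-0.4,-0.4,-0.4,-0.4,-0.4],"travel":[[0,0,0.02],[0,0,0.06],[0,0,0.12],[0,0,0.2],[0,0,0.28],[0,0.04,0.34],[0,0.08,0.34],[0,0.12,0.34],[0,0.15,0.34],[0,0.17,0.34],[0,0.17,0.34],[0,0.17,0.34]],"spin":[0,0,0,0,0,0,0,0,0,0,0,0]}'; python3 chk.py 10; python3 -c "
import cv2
a=cv2.imread('pics/wrist10.png')[30:230,80:340];cv2.imwrite('pics/w10c.png',cv2.resize(a,None,fx=3,fy=3,interpolation=cv2.INTER_CUBIC))"
```

```text
t: 26.4
eef_pos: [0.5676, 0.0519, 0.2216]
ee_rot: [0.604, 1.57, -2.552]
force: [0.9, -0.4, 0.6]
width: 0.0264
scene carrier_handle [([253.9, 231.7], 0.95, [0.4529, -0.2041, 0.051]), ([224.8, 176.5], 0.8, [0.5813, -0.0258, 0.051])]
scene carrier [([295.2, 242.4], 0.92, [0.5268, -0.2331, 0.006]), ([256.1, 183.0], 0.83, [0.6708, -0.0313, 0.006])]
side carrier_handle [([314.7, 223.7], 0.79, [0.4901, -0.1373, 0.051]), ([267.4, 253.6], 0.67, [0.5649, -0.0293, 0.051])]
side carrier [([212.1, 274.3], 0.67, [0.6596, -0.0313, 0.006]), ([297.2, 226.7], 0.61, [0.5253, -0.2081, 0.006])]
wrist carrier_handle [([279.5, 112.1], 0.59, [0.567, -0.032, 0.051])]
wrist carrier [([192.7, 109.0], 0.89, [0.6641, -0.0379, 0.006])]
```

View pics/w10c.png

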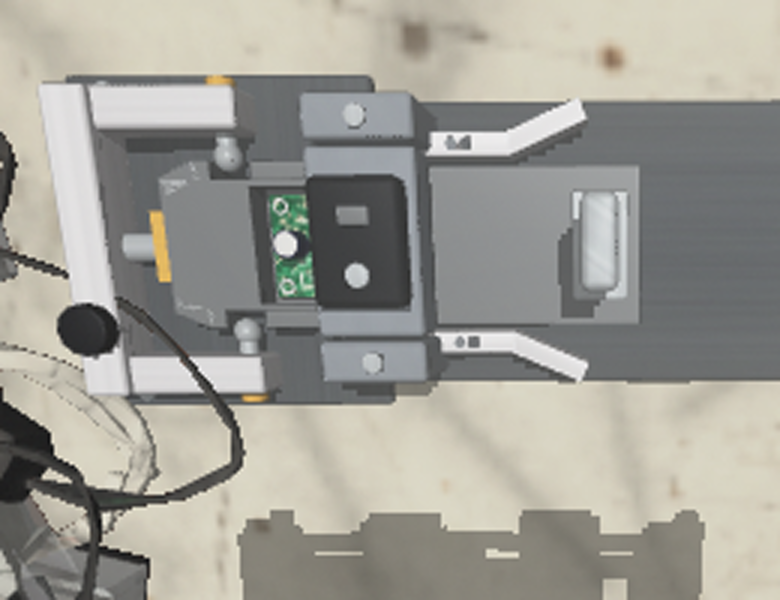

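View pics/side10.png

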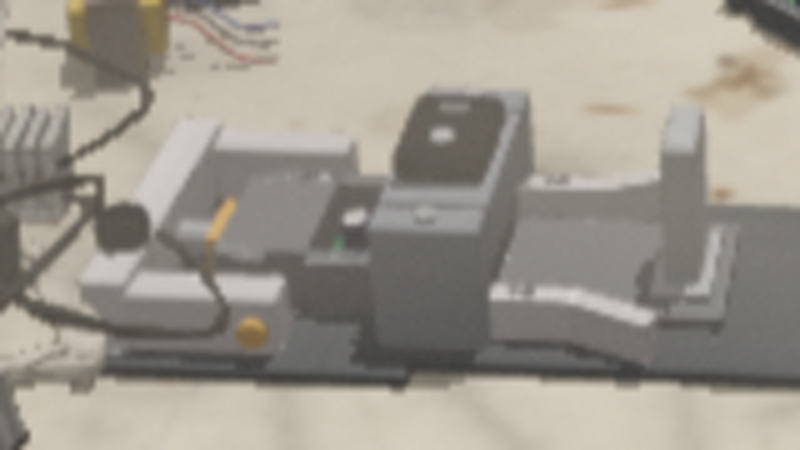

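From above, both catch balls sit in the side notches (crop (228,152) and (247,332)). The pad, at (160,245), has moved about 2.4 mm closer to its crossbar than when free, and the carrier has held for about 1.7 s. Handing in.

Run:
```python
from h import *
f=viewer.grab_frame("wrist");print([(r["at"],r["conf"]) for r in spotter.tip_of("wrist","carrier_handle")])
print(arm.get_state()["t"]);print(arm.job_done())
```

```text
[([278.7, 112.7], 0.94)]
26.95
the job is handed in; nothing more can be done
None
```

The larger carrier is in the reader station with both side catches in. I handed the job in at 27 s of the 72 s allowed.

I chose the carrier that measured about 168 mm long; the other was about 120 mm. I gripped it by the handle, set it on the loading end and slid it front first through the gantry. I then pushed in sub-millimetre steps until the pad pressed back.

**What the last checks showed:**
- **Held when backed off:** the push force fell to zero while the carrier stayed at handle x ≈ 0.568 m.
- **Held after letting go:** it has not moved since release. Both catch balls sit at the notches in the view from above. The pad is pressed in about 2.4 mm, within the expected 2 to 3 mm.
- **Position:** the carrier's origin is at station x ≈ 21 mm, inside the -8 to +24 mm range.

**Less certain:**
- **Peak push:** the wrist briefly read 13.1 N. That includes sliding and catch friction, so I estimate the pad itself saw 8 to 10 N.
- **Moment of the click:** it showed only as a small dip in force (12.1 to 11.1 N). I rely on the back-off test and the pictures instead.
- **Other things on the bench:** I steered clear of them and felt no unexpected contact, but I did not measure their positions again at the end.

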